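Clamp a spice jar in the one-handed holder until the knob clicks

ROBOT

A 6-joint arm with a two-finger parallel gripper is mounted at the origin on a cart in front of the work surface, level with it; the furniture and walls round the work are solid. World frame = base frame: x ahead of the robot, y to its left, z up, the work surface at z = 0. Lengths are in m, angles in rad, forces in N, time in s.
With the tool pointing down it reaches from about 0.35 to 0.8 m from the base axis. Payload 7.3 kg.
Tool frame: the origin (TCP) lies midway between the tips of the shut fingers; the grasp point (between the pads) lies 19 mm behind it; z points along the fingers, y is the line along which they close (so a half turn about z gives the same grasp; the last joint's range is limited). The gripper opens to 85 mm and grips with 20 to 120 N. Pads are 22 mm wide; open, the fingers measure 114 mm over their backs; the gripper's body (76 mm by 85 mm) begins 54 mm behind the grasp point. The pads swing forward as they close: fully open they stand 13 mm farther back than shut.
Start: joints at [0.966, 0.342, 1.524, -0, 1.275, -0.146], TCP at [0.232, 0.471, 0.231] pointing down, gripper open.
Joint ranges: [-2.53, 2.53], [-0.77, 2.02], [0.04, 2.7], [-1, 4.14], [0.28, 2.66], [-3.11, 3.11]. Speed limits (rad/s): [2.57, 2.57, 3.14, 3.14, 3.14, 3.14].

INTERFACE

Orientations are given as [roll, pitch, yaw] about the fixed x, y, z axes, in that order (R = Rz(yaw) Ry(pitch) Rx(roll)).
In Python, from plant import env gives the robot as it stands.
- The arm moves only by the tool play_rows, never from a script. Its argument "rows" is a list of rows, each a list of 3 entries, a list of its own where there are three numbers: the shift along the tool's x, y, z in mm, then the turn, a rotation vector about the tool's x, y, z in rad, then the closure, from 0 (fully open) to 1 (shut). In form: [[[tx, ty, tz], [ax, ay, az], fingers], ...]. A call has 1 to 8 rows; each row is the pose to reach, as a shift and turn from the pose commanded when the call began, along the tool's axes at that moment; what a row does not reach only later rows make up. A row lasts 1/8 s, in which the tool goes at most 62.5 mm and 10.7 degrees, less where a joint would pass 70% of its speed; a pose out of reach is approached as far as the arm can. A call with a gripper value outside its range is refused whole. The fingers move at their own pace and stop on an object; the grip force is fixed at half the most. Time passes only in rows, so rows that repeat a pose let the fingers close. It gives the time, the measured TCP pose, the force, the opening and the grip force at its end, in the units of the state.
- env.read_state(): the state, without advancing time (a new reading comes with each control period).
- env.camera(name): name is "scene" or "side" or "wrist"; returns a dict with "color" (480x640x3 uint8, blue, green, red), "range_z" (480x640 float32, m along the optical axis (not along the pixel's ray), 0 where there is no reading), "K" (3x3 intrinsics, pixels), "dist" ([k1, k2, p1, p2, k3] as OpenCV has them; the pictures are not rectified), "xyz" and "orientation" of the camera in the world. Camera axes: x right, y up, looking along -z (the intrinsics and any distortion apply to the point x, -y, -z); pixel columns grow to the right and rows downward; lengths in m; the calibration is good to about 2 mm. A picture is of the moment at which its call begins.
- env.sign_off(): hands the job in; it is judged then, once.
The state is a dict: "time_s": time; "joint_pos": joint angles; "qvel": joint speeds; "tau": joint torques, N m; "eef_pos": TCP position; "orientation": TCP orientation; "wrist_force": force on the tool from outside, world axes, zero at the start; "ft_torque": the same for the moment, N m; "gripper_width": opening from 0.0 (shut) to 1.0 (fully open); "finger_force": force on a finger pad.
Only numpy, scipy, OpenCV 4.12 (cv2) and the standard library are available. Lean on these libraries where they do the work, as an engineer would, in place of code of your own. Each camera call takes 0.05 s, during which the arm holds its last target. There are 200 camera calls.

TASK

Stand the spice jar upright in the jar holder, between the V block and the movable jaw. Then turn the holder's knob clockwise until the jaw grips the jar and the knob's clutch slips and clicks; stop at the first or second click, never a third. Leave the jar clamped upright against the V, without ever shoving it hard against the V yourself; let go, and do not push the other things on the worktop about.

Things in the scene. Friction and masses are not known exactly. Their poses are not given: they have to be found in the camera images.
- spice_jar: Small round glass spice jar with a screw cap, the only loose jar, standing upright. Body 43 mm in diameter, cap 45 mm in diameter from 85 to 106 mm above the underside, 106 mm tall in all, about 0.11 kg. Origin: centre of the underside; z up. The cap is fixed to the jar; grip it there from above.
- holder: Jar holder, fixed. Base plate 96 (x) by 240 mm (y), 12 mm thick. Origin: its centre, on the worktop; z up. Along y: gearbox 60x56 mm, 60 mm high, at y = -80 mm with the round knob on top; then the jaw, a sprung plate 40 mm wide, 56 mm high, facing +y, that the knob moves toward +y (clockwise from above, 10 mm per rad); then the V block, 58 mm high, open toward -y.
- v_block: The holder's fixed V block, 66 mm wide (x), 46 mm high on the base plate: two upright faces at 45 degrees that the jar is pressed against, open toward -y. Its pose is the same as the holder's (origin at the centre of the base plate, on the worktop).
- seat (a point): Point on top of the base plate (12 mm over the worktop) where the centre of the jar's underside lies once the jar is clamped against both faces of the V. Axes as the holder's: +y into the V, -y to jaw and knob. A jar against the V starts with 7 to 20 mm between it and the jaw (not measured). Set down 3.5 mm toward -y from here it clears V and jaw; the jaw then pushes it home.
- knob_grip (a point): Point on the knob's upright axis, 85 mm over the worktop, fixed in the holder. Knob: fluted black cylinder 39 mm in diameter, from 66 to 100 mm over the worktop, gripped at any angle; below it a 32 mm steel collar. It takes about 0.14 N m while the jaw runs free; against the jar it rises over some 0.4 rad to about 0.34 N m, then the clutch slips and clicks and the torque drops.
- knob (a joint): Slip of the clutch in rad: how far the knob has turned past the spindle that drives the jaw (not the knob's whole turn). Under 0.05 while the jaw runs free; grows clockwise once the jar stops the jaw. A click each 0.52 rad: the torque crests lie near 0.15, 0.65 and 1.2, and after one click it rests near 0.5, after two near 1.05. Let go, it stays clamped.
- green_cup: Green espresso cup, 65 mm wide, 91 mm with its handle, 52 mm high; a bystander. Origin: about the centre of the underside.
- cup_pot: Small round pot with a pale lid, 62 mm in diameter, 35 mm high; a bystander. Origin: centre of the underside.
- egg_timer: Round wind-up kitchen timer, 62 mm in diameter, 36 mm high; a bystander. Origin: centre of the underside.
Not all that is in view belongs to the job. Leave any purple look-alike of the spice_jar alone.

How it is judged:
On the way, in this order (a step that is already met when the one before it is completed fails the run):
1. the jar stands upright in the holder, between the V and the jaw, the clutch not yet slipped (x of spice_jar in the frame of seat between -0.015 and 0.015 m and y of spice_jar in the frame of seat between -0.022 and 0.004 m and z of spice_jar in the frame of seat below 0.004 m and angle between spice_jar's own z axis and vertical below 0.1 rad and value of joint knob below 0.2 rad), for 0.2 s.
2. the clutch has slipped and clicked with the jar between V and jaw (value of joint knob above 0.3 rad and horizontal distance between spice_jar and seat below 0.005 m), for 0.1 s.
At the end, for the whole second after the job is handed in: The jar stands upright (within 4 degrees) on the holder's base, against the V (its centre within 3.5 mm of the seat point), pressed into the V with more than 8 N by the jaw, at rest; the clutch has clicked once or twice (slip between 0.3 and 1.35 rad) (horizontal distance between spice_jar and seat below 0.0035 m and z of spice_jar in the frame of seat between -0.003 and 0.004 m and angle between spice_jar's own z axis and vertical below 0.07 rad and contact force between spice_jar and v_block above 8 N and value of joint knob between 0.3 and 1.35 rad and linear speed of spice_jar below 0.01 m/s); the robot touches nothing.
It fails at once if the clutch clicked a third time (value of joint knob above 1.35 rad).
It fails at once if the clutch slipped while the jar was not in the holder (value of joint knob above 0.25 rad and horizontal distance between spice_jar and seat above 0.02 m).
It fails at once if a bystander was pushed more than 30 mm (distance of any of green_cup, cup_pot, egg_timer from where it was at the start of the episode above 0.03 m).
It fails at once if the jar was pressed against the V with over 45 N (contact force between spice_jar and v_block above 45 N).
It also fails if it takes over 72 s, if anything falls off the work surface, if the arm or the gripper's body presses on something with over 40 N, if the wrist force passes 120 N, or if a joint passes its speed limit or range.

## Working session

There is one attempt and no reset: what is moved stays moved. The work goes in short steps, Python scripts to look and compute and a tool call to move; the robot and the scene stay as the last step left them, time stands still between calls to the robot, and variables do not carry over. Pictures are saved under pics/ and viewed, at most 13 in all, crops included, and the job is handed in when it is done.

Besides the shell and the picture viewer there is one more tool, called after "Emit:" by a JSON object that holds its "fn" and its "kwargs", one argument or row to a line. play_rows: Moves the arm, as the interface text tells. Its arguments: {"type":"object","properties":{"rows":{"type":"array"}},"required":["rows"]}

```bash
ls; mkdir -p pics; cat > h.py <<'E'
import numpy as np, cv2
from scipy.spatial.transform import Rotation as R
from plant import env
def cam(n):
    c=env.camera(n); return c
def rot(c):
    o=np.array(c["orientation"]); return R.from_euler('xyz',o).as_matrix() if o.shape==(3,) else (R.from_quat(o).as_matrix() if o.shape==(4,) else o)
def ray(c,u,v):
    p=cv2.undistortPoints(np.array([[[u,v]]],float),np.array(c["K"]),np.array(c["dist"],float))[0,0]
    return rot(c)@np.array([p[0],-p[1],-1.0])
def pt(c,u,v,d=None):
    u0,v0=int(round(u)),int(round(v))
    if d is None: d=np.median([x for x in c["range_z"][v0-2:v0+3,u0-2:u0+3].ravel() if x>0] or [0])
    return np.array(c["xyz"])+d*ray(c,u,v)
def onz(c,u,v,z):
    r=ray(c,u,v); o=np.array(c["xyz"]); return o+r*(z-o[2])/r[2]
E
python3 - <<'E'
from h import *
import pickle
cs={n:cam(n) for n in("scene","side","wrist")}
pickle.dump(cs,open("c0.pkl","wb"))
for n,c in cs.items(): print(n,c["xyz"],c["orientation"],c["K"][0][0]); cv2.imwrite(f"pics/{n}0.png",c["color"])
print(env.read_state())
E
```

```text
pics
scene [ 0.01427487 -0.45544651  0.83888372] [ 0.70889545 -0.01117607 -1.00105929] 478.08411563415535
side [ 0.18619293 -1.0824797   0.5217302 ] [ 1.14716001 -0.00189392 -0.36161689] 476.5102553042612
wrist [0.17032548 0.50259289 0.37242391] [-0.28089431  0.00118308  1.11153908] 331.441484005236
{'time_s': 0.15, 'joint_pos': array([ 9.65991908e-01,  3.42548037e-01,  1.52473860e+00, -2.09271697e-05,
        1.27542140e+00, -1.45977012e-01]), 'qvel': array([-1.10804389e-03, -1.55656820e-03, -2.68866279e-03,  7.02546421e-05,
        1.48024994e-04, -7.73721641e-04]), 'tau': array([ 1.08036707e-03, -4.33909106e+01, -2.46146911e+01, -2.63352031e-04,
        5.74305610e-03,  5.06045876e-05]), 'eef_pos': array([0.23233456, 0.47047953, 0.23081381]), 'orientation': array([-3.14048622e+00, -1.42441347e-04,  2.68277127e+00]), 'wrist_force': array([-0.54282925, -0.23219869, -0.18909308]), 'ft_torque': array([0.0272767 , 0.00194001, 0.03650665]), 'finger_force': 0.0, 'gripper_width': 1.002927330127281}
```

View pics/scene0.png

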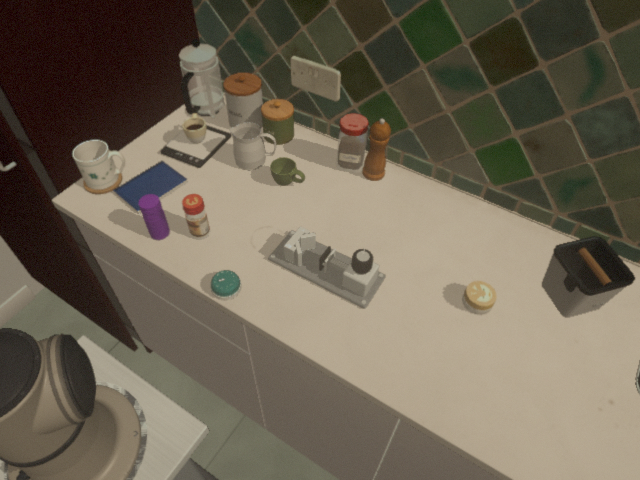

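View pics/side0.png

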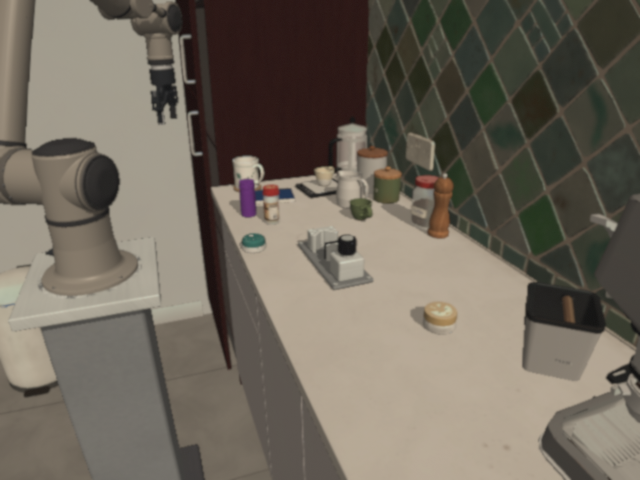

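Scene: the red-capped jar has its cap top at (193,200), with the purple look-alike at (150,205). The holder's V is at (300,245) and its knob top at (362,256). The timer is at (226,284), the cup at (285,172) and the pot at (480,295). In the side view the cap is at (271,190) and the knob top at (347,239).

```bash
python3 - <<'E'
from h import *
import pickle
cs=pickle.load(open("c0.pkl","rb"));s,d=cs["scene"],cs["side"]
def tri(a,b):
    o1,o2=np.array(s["xyz"]),np.array(d["xyz"]);r1,r2=ray(s,*a),ray(d,*b)
    t=np.linalg.lstsq(np.c_[r1,-r2],o2-o1,rcond=None)[0]
    p,q=o1+t[0]*r1,o2+t[1]*r2; return ((p+q)/2).round(4),np.linalg.norm(p-q).round(4)
print("cap",tri((193,199),(271,188)),"depth",pt(s,193,199).round(4))
print("knob",tri((362,255),(347,239)),pt(s,362,255).round(4))
for n,p in dict(purple=(150,200),timer=(226,280),cup=(284,167),pot=(481,290),plate_corner_r=(365,300),plate_r2=(384,273),plate_l=(270,258),base_jar=(199,235)).items(): print(n,pt(s,*p).round(3))
a=cv2.resize(s["color"][215:315,255:400],None,fx=5,fy=5,interpolation=cv2.INTER_CUBIC)
cv2.imwrite("pics/hold.png",a)
E
```

```text
cap (array([0.4751, 0.1428, 0.1008]), np.float64(0.005)) depth [0.4735 0.1379 0.108 ]
knob (array([ 0.5458, -0.2322,  0.0962]), np.float64(0.0026)) [ 0.5445 -0.2333  0.1002]
purple [0.421 0.213 0.108]
timer [ 0.386 -0.012  0.032]
cup [0.736 0.091 0.024]
pot [ 0.646 -0.458  0.034]
plate_corner_r [ 0.511 -0.268  0.012]
plate_r2 [ 0.599 -0.267  0.   ]
plate_l [ 0.493 -0.043  0.011]
base_jar [0.453 0.124 0.018]
```

View pics/hold.png

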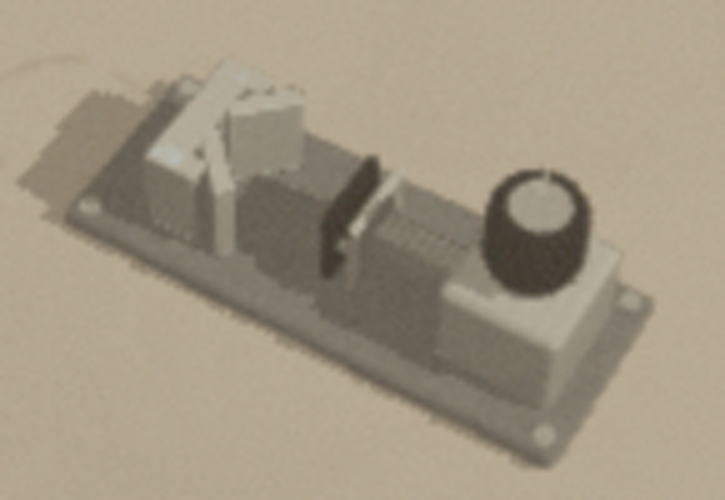

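```bash
cat >> h.py <<'E'
def shift(p,yaw):
    s=env.read_state(); o=R.from_euler('xyz',s["orientation"]); t=R.from_euler('xyz',[np.pi,0,yaw])
    print("t",s["time_s"],"shift",(1000*o.inv().apply(np.array(p)-s["eef_pos"])).round(1),"turn",(o.inv()*t).as_rotvec().round(4))
E
python3 -c "
from h import *
shift([.53,-.06,.23],1.65)"
```

```text
t 0.15 shift [-501.8 -343.8    1.1] turn [-1.1000e-03  4.0000e-04  1.0328e+00]
```

Emit:
{"fn": "play_rows", "kwargs": {
  "rows": [
    [[-250, -172, 0], [0, 0, 0.52], 0],
    [[-502, -344, 0], [0, 0, 1.033], 0],
    [[-502, -344, 0], [0, 0, 1.033], 0],
    [[-502, -344, 0], [0, 0, 1.033], 0],
    [[-502, -344, 0], [0, 0, 1.033], 0],
    [[-502, -344, 0], [0, 0, 1.033], 0],
    [[-502, -344, 0], [0, 0, 1.033], 0],
    [[-502, -344, 0], [0, 0, 1.033], 0]
  ]
}}

```text
time_s: 1.15
eef_pos: [0.4777, 0.0327, 0.2313]
orientation: [3.141, -0.0, 1.65]
wrist_force: [0.7, 0.5, -0.0]
gripper_width: 0.997
finger_force: 0.0
```

```bash
python3 -c "
from h import *
shift([.53,-.14,.23],1.65)"
```

```text
t 1.15 shift [-176.2   38.5    1.2] turn [ 0.0002 -0.0003 -0.0005]
```

Emit:
{"fn": "play_rows", "kwargs": {
  "rows": [
    [[-176, 38.5, 0], [0, 0, 0], 0],
    [[-176, 38.5, 0], [0, 0, 0], 0],
    [[-176, 38.5, 0], [0, 0, 0], 0],
    [[-176, 38.5, 0], [0, 0, 0], 0],
    [[-176, 38.5, 0], [0, 0, 0], 0]
  ]
}}

```text
time_s: 1.78
eef_pos: [0.5289, -0.1373, 0.2308]
orientation: [-3.141, -0.001, 1.649]
wrist_force: [0.1, 0.0, -0.1]
gripper_width: 1.001
finger_force: 0.0
```

```bash
python3 - <<'E'
from h import *
import pickle
c=cam("wrist"); pickle.dump(c,open("w1.pkl","wb")); cv2.imwrite("pics/w1.png",c["color"]); print(c["xyz"],c["orientation"],env.read_state()["eef_pos"])
E
```

```text
[ 0.52458901 -0.06644962  0.37258953] [-0.2797328   0.00081616  0.07802794] [ 0.52896513 -0.13670269  0.23106134]
```

View pics/w1.png

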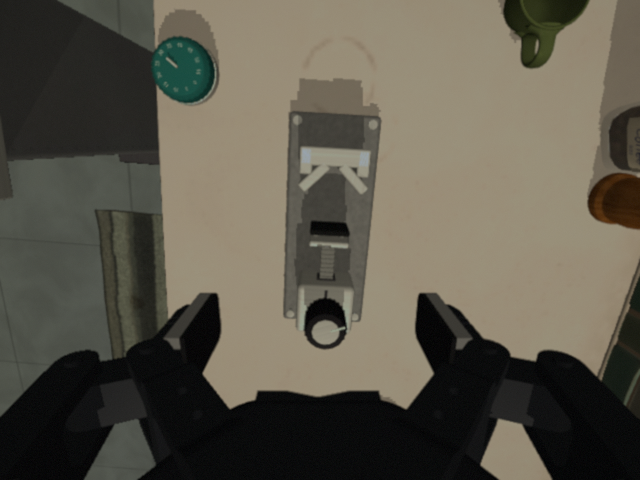

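The wrist view shows the holder from above: plate corners near (291,112), (381,116) and (286,320), V apex near (334,166), jaw at (329,232), knob top at (325,331). I'll enlarge it for the exact points.

```bash
python3 - <<'E'
from h import *
import pickle
c=pickle.load(open("w1.pkl","rb"))
a=cv2.resize(c["color"][104:204,276:396],None,fx=6,fy=6,interpolation=cv2.INTER_CUBIC); cv2.imwrite("pics/w1c.png",cv2.convertScaleAbs(a,alpha=1.3))
for p in [(291,112),(381,116),(286,319),(334,158),(325,331),(306,160),(362,160)]: print(p,pt(c,*p).round(4))
E
```

```text
(291, 112) [ 0.4943 -0.0369  0.0075]
(381, 116) [ 5.892e-01 -3.270e-02 -5.000e-04]
(286, 319) [ 0.501  -0.2816 -0.0007]
(334, 158) [ 0.5404 -0.078   0.0567]
(325, 331) [ 0.5443 -0.2331  0.1002]
(306, 160) [ 0.5147 -0.0818  0.057 ]
(362, 160) [ 0.5665 -0.0777  0.057 ]
```

View pics/w1c.png

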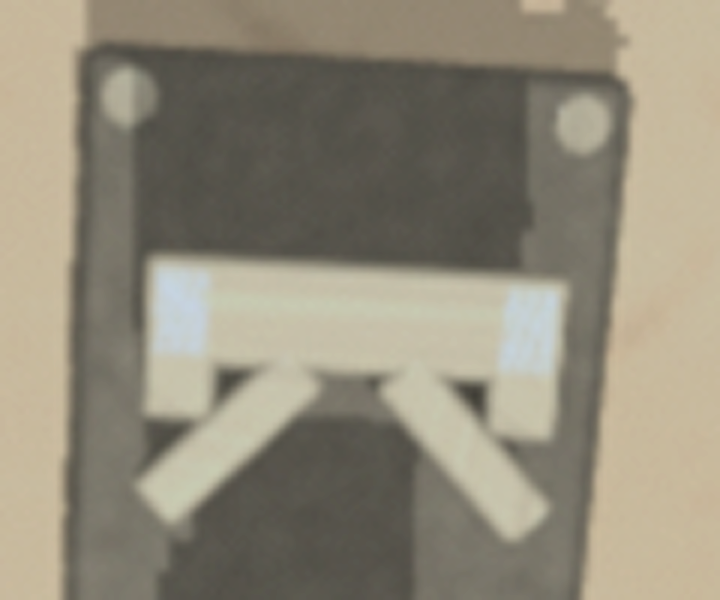

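```bash
python3 - <<'E'
from h import *
import pickle
c=pickle.load(open("w1.pkl","rb"))
P=lambda x,y,z=0.058: onz(c,276+(x+.5)/6-.5,104+(y+.5)/6-.5,z)[:2]
L=P(318,385),P(178,522); Rr=P(382,385),P(515,540)
def line(a,b): d=(b-a)/np.linalg.norm(b-a); return a,d
(a,d),(b,e)=line(*L),line(*Rr)
bis=-(d+e); bis/=np.linalg.norm(bis)
print("angles",np.degrees(np.arccos(d@e)),"holder y dir",bis, "yaw",np.arctan2(-bis[0],bis[1]))
t=np.linalg.solve(np.c_[d,-e],b-a); ap=a+t[0]*d
seat=ap-bis*21.5e-3/np.sin(np.arccos(d@e)/2)
print("apex",ap,"seat",seat)
# alternative: block back corners, plate corners
B=P(150,260),P(565,283); v=B[1]-B[0]; print("back edge len",np.linalg.norm(v),"yaw",np.arctan2(v[1],v[0]),"mid",(B[0]+B[1])/2)
C=P(85,48,.012),P(628,80,.012); v=C[1]-C[0]; print("plate len",np.linalg.norm(v),"yaw",np.arctan2(v[1],v[0]),"mid",(C[0]+C[1])/2)
k=onz(c,325,331,.1)[:2]; print("knob",k,"yaw knob->platemid",np.arctan2(*( -( (C[0]+C[1])/2-k)*[1,-1])))
m=(C[0]+C[1])/2; print("knob-end dist",np.linalg.norm(m-k))
# knob circle by depth
g=c["range_z"]; vs,us=np.mgrid[305:352,295:355]
pts=np.array([pt(c,u,v,g[v,u]) for u,v in zip(us.ravel(),vs.ravel()) if g[v,u]>0]); q=pts[abs(pts[:,2]-.1)<.004]
print("knob top depth centre",q.mean(0),(q.max(0)+q.min(0))/2,np.ptp(q,0))
E
```

```text
angles 87.63814321800828 holder y dir [-0.04178899  0.99912646] yaw 0.0418011617245498
apex [ 0.54106817 -0.0816045 ] seat [ 0.54236581 -0.11262953]
back edge len 0.06364138567909913 yaw 0.025172923156473292 mid [ 0.54075805 -0.06967307]
plate len 0.09303673884244865 yaw 0.023312567421596285 mid [ 0.53984566 -0.03588967]
knob [ 0.54426539 -0.23318355] yaw knob->platemid 0.022397999227082556
knob-end dist 0.19734337467997326
knob top depth centre [ 0.54409511 -0.23242139  0.09966711] [ 0.544183   -0.23337211  0.09910269] [0.03970561 0.04061983 0.00620184]
```

```bash
python3 -c "
from h import *
shift([.542,-.165,.165],np.pi/2+.023)"
```

```text
t 1.825 shift [-29.3  10.8  66. ] turn [-0.0007 -0.0009  0.0566]
```

Emit:
{"fn": "play_rows", "kwargs": {
  "rows": [
    [[-29, 11, 66], [0, 0, 0.057], 0],
    [[-29, 11, 66], [0, 0, 0.057], 0],
    [[-29, 11, 66], [0, 0, 0.057], 0],
    [[-29, 11, 66], [0, 0, 0.057], 0]
  ]
}}

```text
time_s: 2.33
eef_pos: [0.5433, -0.1652, 0.1672]
orientation: [3.139, 0.001, 1.594]
wrist_force: [-0.1, 0.0, -0.8]
gripper_width: 1.0
finger_force: 0.0
```

```bash
python3 - <<'E'
from h import *
import pickle
c=cam("wrist"); pickle.dump(c,open("w2.pkl","wb")); print(c["xyz"],c["orientation"],env.read_state()["eef_pos"])
def proj(p):
    q=rot(c).T@(np.array(p)-c["xyz"]); q=q*[1,-1,-1]
    return cv2.projectPoints(q[None],np.zeros(3),np.zeros(3),np.array(c["K"]),np.array(c["dist"],float))[0][0,0]
u,v=proj([.541,-.09,.058]); print(u,v)
u0,v0=int(u)-66,int(v)-50; print(u0,v0)
a=cv2.resize(c["color"][v0:v0+100,u0:u0+132],None,fx=6,fy=6,interpolation=cv2.INTER_CUBIC); cv2.imwrite("pics/w2c.png",cv2.convertScaleAbs(a,alpha=1.3))
E
```

```text
[ 0.54233461 -0.09381016  0.30884277] [-0.28177755 -0.00285795  0.02304263] [ 0.54331316 -0.16527939  0.16718595]
314.9532598516715 137.53905390497414
248 87
```

View pics/w2c.png

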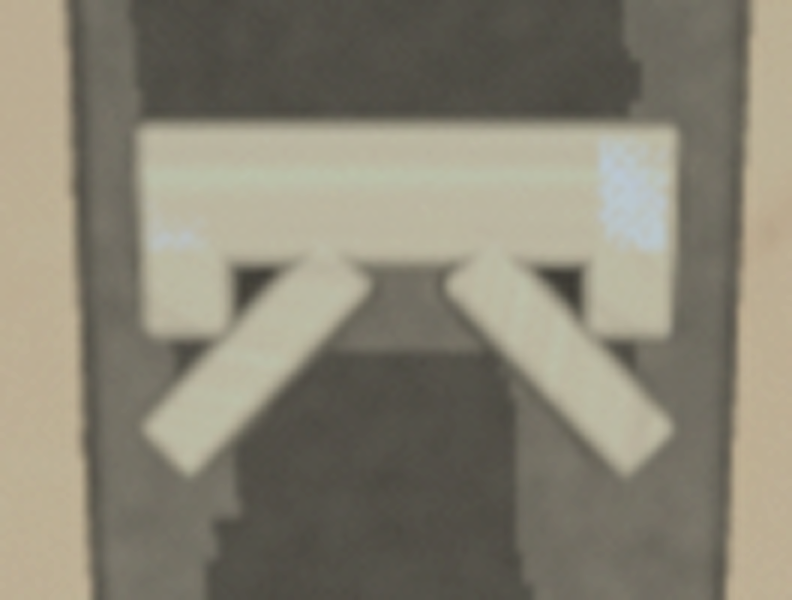

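The closer view is squarely aligned. The inner V edges run left from (373,285) to (190,477) and right from (447,285) to (627,478), in crop pixels.

```bash
python3 - <<'E'
from h import *
import pickle
n=np.array([-np.sin(.023),np.cos(.023)]); ex=np.array([n[1],-n[0]])
for f,o,L,Q,B in (("w1.pkl",(276,104),[(318,385),(178,522)],[(382,385),(515,540)],[(150,260),(565,283)]),("w2.pkl",(248,87),[(373,285),(190,477)],[(447,285),(627,478)],[(138,122),(678,122)])):
    c=pickle.load(open(f,"rb"))
    for z in(.058,):
        P=lambda p: onz(c,o[0]+(p[0]+.5)/6-.5,o[1]+(p[1]+.5)/6-.5,z)[:2]
        H=lambda p:np.array([P(p)@ex,P(p)@n])
        l=[H(p) for p in L]; r=[H(p) for p in Q]; b=[H(p) for p in B]
        lm,rm=sum(l)/2,sum(r)/2   # 45deg faces through midpoints: y+(x0-x).. 
        # left face: y-x=const ; right: y+x=const
        cl=lm[1]-lm[0]; cr=rm[1]+rm[0]; ap=np.array([(cr-cl)/2,(cr+cl)/2])
        s=ap-[0,.0215*2**.5]; w=s[0]*ex+s[1]*n
        print(f,"seat",w.round(4),"width",(b[1]-b[0])[0].round(4),"outer tips",(r[1]-l[1])[0].round(4),"block mid",((b[0]+b[1])/2@np.array([ex,n])).round(4))
# block-corner stereo height: w1/w2 back edge corners
w1,w2=[pickle.load(open(f,"rb")) for f in("w1.pkl","w2.pkl")]
for a,b in(((150,260),(138,122)),((565,283),(678,122))):
    r1=ray(w1,276+(a[0]+.5)/6-.5,104+(a[1]+.5)/6-.5); r2=ray(w2,248+(b[0]+.5)/6-.5,87+(b[1]+.5)/6-.5)
    t=np.linalg.lstsq(np.c_[r1,-r2],w2["xyz"]-w1["xyz"],rcond=None)[0]; print("stereo",(w1["xyz"]+t[0]*r1).round(4),(w2["xyz"]+t[1]*r2).round(4))
shift([.474,.10,.2],np.pi/2+.023)
E
```

```text
w1.pkl seat [ 0.5424 -0.1127] width 0.0636 outer tips 0.0535 block mid [ 0.5408 -0.0697]
w2.pkl seat [ 0.5421 -0.1136] width 0.0639 outer tips 0.054 block mid [ 0.541  -0.0691]
stereo [ 0.5091 -0.0704  0.0613] [ 0.5095 -0.0701  0.0612]
stereo [ 0.572  -0.0688  0.0617] [ 0.5725 -0.0687  0.0618]
t 2.375 shift [266.8 -63.  -33.3] turn [0.0027 0.0011 0.0003]
```

Emit:
{"fn": "play_rows", "kwargs": {
  "rows": [
    [[100, -30, -33], [0, 0, 0], 0],
    [[267, -63, -33], [0, 0, 0], 0],
    [[267, -63, -33], [0, 0, 0], 0],
    [[267, -63, -33], [0, 0, 0], 0],
    [[267, -63, -33], [0, 0, 0], 0],
    [[267, -63, -33], [0, 0, 0], 0]
  ]
}}

```text
time_s: 3.12
eef_pos: [0.4735, 0.1018, 0.1999]
orientation: [3.139, -0.0, 1.597]
wrist_force: [-0.1, -0.6, -0.9]
gripper_width: 0.996
finger_force: 0.0
```

```bash
python3 - <<'E'
from h import *
import pickle
c=cam("wrist"); pickle.dump(c,open("w3.pkl","wb")); cv2.imwrite("pics/w3.png",c["color"]); print(c["xyz"],c["orientation"],env.read_state()["eef_pos"])
hsv=cv2.cvtColor(c["color"],cv2.COLOR_BGR2HSV); m=((hsv[...,0]<8)|(hsv[...,0]>172))&(hsv[...,1]>150)&(hsv[...,2]>60)
n,l,st,ce=cv2.connectedComponentsWithStats(m.astype(np.uint8)); i=1+st[1:,4].argmax(); print(st[i],ce[i])
g=c["range_z"]; vs,us=np.where(g>0)
x,y=st[i][:2]; pts=np.array([pt(c,u,v,g[v,u]) for v in range(y-15,y+st[i][3]+15) for u in range(x-15,x+st[i][2]+15) if 0<=v<480 and g[v,u]>0])
q=pts[abs(pts[:,2]-.106)<.006]; print(len(q),np.median(q[:,2]),q.mean(0),(q.max(0)+q.min(0))/2,np.ptp(q,0))
E
```

```text
[0.47228745 0.17291962 0.34163357] [-0.28049077 -0.00318302  0.02574395] [0.47389947 0.10052896 0.19954802]
[ 285  160   60   62 2157] [315.38433009 188.5336115 ]
2908 0.10534208657136172 [0.47155742 0.14037513 0.10532252] [0.47124651 0.13959955 0.1038904 ] [0.04315525 0.04322594 0.00736129]
```

View pics/w3.png

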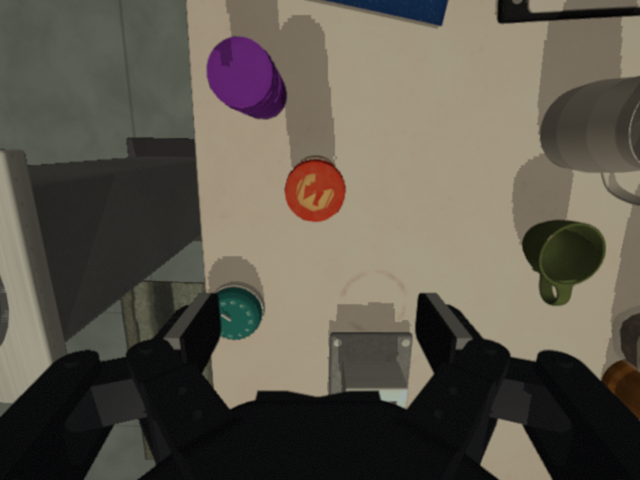

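The cap disc is at (315,190) with radius 30 px, well clear of the purple jar at (245,75). I'll go for the grasp.

```bash
python3 - <<'E'
from h import *
import pickle
c=pickle.load(open("w3.pkl","rb")); print(onz(c,315.3,190.5,.106),onz(c,362/1,-0+88,.0) is None)
shift([.4714,.1396,.15],np.pi/2+.023)
shift([.4714,.1396,.074],np.pi/2+.023)
E
```

```text
[0.47219052 0.14070386 0.106     ] False
t 3.175 shift [39.1 -1.7 49.5] turn [0.0025 0.0001 0.0017]
t 3.175 shift [ 39.1  -1.8 125.5] turn [0.0025 0.0001 0.0017]
```

Emit:
{"fn": "play_rows", "kwargs": {
  "rows": [
    [[39, -2, 30], [0.0025, 0, 0.002], 0],
    [[39, -2, 60], [0.0025, 0, 0.002], 0],
    [[39, -2, 90], [0.0025, 0, 0.002], 0],
    [[39, -2, 115], [0.0025, 0, 0.002], 0],
    [[39, -2, 125.5], [0.0025, 0, 0.002], 0],
    [[39, -2, 125.5], [0.0025, 0, 0.002], 0],
    [[39, -2, 125.5], [0.0025, 0, 0.002], 0]
  ]
}}

```text
time_s: 4.05
eef_pos: [0.4718, 0.1385, 0.0738]
orientation: [-3.141, -0.0, 1.59]
wrist_force: [-0.3, 0.6, 0.2]
gripper_width: 1.001
finger_force: 0.0
```

Emit:
{"fn": "play_rows", "kwargs": {
  "rows": [
    [[0, 0, 0], [0, 0, 0], 0.3],
    [[0, 0, 0], [0, 0, 0], 0.45],
    [[0, 0, 0], [0, 0, 0], 1],
    [[0, 0, 0], [0, 0, 0], 1],
    [[0, 0, 0], [0, 0, 0], 1],
    [[0, 0, 0], [0, 0, 0], 1]
  ]
}}

```text
time_s: 4.8
eef_pos: [0.4712, 0.1388, 0.0735]
orientation: [-3.14, -0.0, 1.591]
wrist_force: [-1.7, -1.2, 5.9]
gripper_width: 0.507
finger_force: 60.3
```

Emit:
{"fn": "play_rows", "kwargs": {
  "rows": [
    [[0, 0, -20], [0, 0, 0], 1],
    [[0, 0, -50], [0, 0, 0], 1],
    [[0, 0, -85], [0, 0, 0], 1],
    [[0, 0, -85], [0, 0, 0], 1],
    [[0, 0, -85], [0, 0, 0], 1]
  ]
}}

```text
time_s: 5.42
eef_pos: [0.4705, 0.1387, 0.157]
orientation: [-3.138, 0.0, 1.591]
wrist_force: [-1.3, -0.0, -1.3]
gripper_width: 0.506
finger_force: 61.1
```

```bash
python3 -c "
from h import *
shift([.5423,-.1175,.16],np.pi/2+.023); print(env.read_state()['wrist_force'])"
```

```text
t 5.425 shift [-257.5   66.7   -3.2] turn [-0.0038  0.0001 -0.0029]
[-1.30118456 -0.03650008 -1.33820156]
```

Emit:
{"fn": "play_rows", "kwargs": {
  "rows": [
    [[-50, 13, -3], [0, 0, 0], 1],
    [[-100, 26, -3], [0, 0, 0], 1],
    [[-150, 39, -3], [0, 0, 0], 1],
    [[-200, 52, -3], [0, 0, 0], 1],
    [[-240, 62, -3], [0, 0, 0], 1],
    [[-257.5, 66.5, -3], [0, 0, 0], 1],
    [[-257.5, 66.5, -3], [0, 0, 0], 1],
    [[-257.5, 66.5, -3], [0, 0, 0], 1]
  ]
}}

```text
time_s: 6.42
eef_pos: [0.5422, -0.1159, 0.1601]
orientation: [-3.138, -0.001, 1.592]
wrist_force: [1.0, 0.6, -2.1]
gripper_width: 0.506
finger_force: 61.2
```

```bash
python3 - <<'E'
from h import *
import pickle
shift([.5423,-.1175,.088],np.pi/2+.023); s=[env.read_state() for _ in range(3)]; print([x['eef_pos'].round(4) for x in s],s[0]['orientation'])
c=cam("wrist"); a=c["color"][180:480,120:520]; cv2.imwrite("pics/w4.png",cv2.resize(a,None,fx=2,fy=2)); pickle.dump(c,open("w4.pkl","wb"))
E
```

```text
t 6.425 shift [-1.7  0.4 72.1] turn [-0.0039 -0.0011 -0.0019]
[array([ 0.5422, -0.1159,  0.1601]), array([ 0.5422, -0.1159,  0.1601]), array([ 0.5422, -0.1159,  0.1601])] [-3.13764884e+00 -1.12808112e-03  1.59184843e+00]
```

View pics/w4.png

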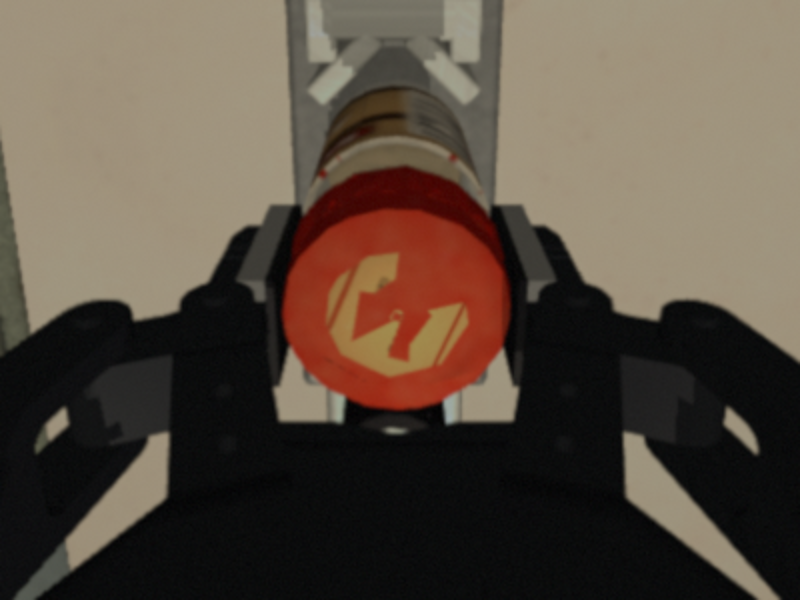

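The jar hangs straight. The cap-top centre is at full-image (318.5,334), with the V visible ahead at about (317,205). I'll compute the cap centre relative to the TCP.

```bash
python3 - <<'E'
from h import *
import pickle
c=pickle.load(open("w4.pkl","rb"))
z=.1601+.106-.0735
print(onz(c,318.5,334,z),z)
u0,u1=onz(c,120+284/2,334,z),onz(c,120+511/2,334,z); print(np.linalg.norm(u1-u0))
v0,v1=onz(c,318.5,180+208/2,z),onz(c,318.5,180+409/2,z); print(v0[1],v1[1],(v0+v1)/2)
g=c["range_z"]; pts=np.array([pt(c,u,v,g[v,u]) for v in range(270,400,2) for u in range(250,390,2) if g[v,u]>0]); q=pts[abs(pts[:,2]-z)<.006]
print(np.median(q[:,2]),(q.max(0)+q.min(0))/2,np.ptp(q,0))
E
```

```text
[ 0.54361579 -0.11338603  0.1926    ] 0.1926
0.04257779769195677
-0.09306479181313206 -0.13613124451538308 [ 0.5436418  -0.11459802  0.1926    ]
0.1919984553028307 [ 0.54345678 -0.11528006  0.19259106] [0.05253475 0.04446575 0.01196525]
```

Emit:
{"fn": "play_rows", "kwargs": {
  "rows": [
    [[-1.7, 0, 10], [0, 0, 0], 1],
    [[-1.7, 0, 25], [0, 0, 0], 1],
    [[-1.7, 0, 40], [0, 0, 0], 1],
    [[-1.7, 0, 54], [0, 0, 0], 1],
    [[-1.7, 0, 64], [0, 0, 0], 1],
    [[-1.7, 0, 70], [0, 0, 0], 1],
    [[-1.7, 0, 70], [0, 0, 0], 1]
  ]
}}

```text
time_s: 7.35
eef_pos: [0.5425, -0.1191, 0.0903]
orientation: [-3.139, -0.0, 1.591]
wrist_force: [0.5, -0.0, -0.7]
gripper_width: 0.501
finger_force: 61.2
```

Emit:
{"fn": "play_rows", "kwargs": {
  "rows": [
    [[0, 0, 1.5], [0, 0, 0], 1],
    [[0, 0, 3], [0, 0, 0], 1],
    [[0, 0, 3], [0, 0, 0], 1]
  ]
}}

```text
time_s: 7.72
eef_pos: [0.5427, -0.1191, 0.0878]
orientation: [-3.139, -0.0, 1.591]
wrist_force: [-0.1, -0.3, -0.4]
gripper_width: 0.508
finger_force: 61.2
```

Emit:
{"fn": "play_rows", "kwargs": {
  "rows": [
    [[1, -0.8, 1], [0, 0, 0], 1],
    [[1, -0.8, 2], [0, 0, 0], 1],
    [[1, -0.8, 3], [0, 0, 0], 1],
    [[1, -0.8, 3], [0, 0, 0], 1]
  ]
}}

```text
time_s: 8.22
eef_pos: [0.5418, -0.1182, 0.0856]
orientation: [-3.14, 0.0, 1.591]
wrist_force: [-2.7, -0.7, 7.6]
gripper_width: 0.505
finger_force: 61.9
```

Emit:
{"fn": "play_rows", "kwargs": {
  "rows": [
    [[0, 0, 0], [0, 0, 0], 0.4],
    [[0, 0, 0], [0, 0, 0], 0.2],
    [[0, 0, 0], [0, 0, 0], 0],
    [[0, 0, 0], [0, 0, 0], 0],
    [[0, 0, 0], [0, 0, 0], 0],
    [[0, 0, -40], [0, 0, 0], 0],
    [[0, 0, -85], [0, 0, 0], 0],
    [[0, 0, -85], [0, 0, 0], 0]
  ]
}}

```text
time_s: 9.22
eef_pos: [0.544, -0.1188, 0.1733]
orientation: [3.137, 0.003, 1.591]
wrist_force: [0.2, -0.9, -0.2]
gripper_width: 1.001
finger_force: 0.0
```

```bash
python3 - <<'E'
from h import *
import pickle
c=cam("scene"); cv2.imwrite("pics/s5.png",np.hstack([cv2.resize(c["color"][200:300,260:400],None,fx=5,fy=5)])); pickle.dump(c,open("s5.pkl","wb"))
print(pt(c,362,255))
print([round(x,4) for x in env.read_state()["ft_torque"]])
E
```

```text
[ 0.54379249 -0.23359413  0.1011752 ]
[np.float64(-0.0483), np.float64(0.0158), np.float64(0.0209)]
```

View pics/s5.png

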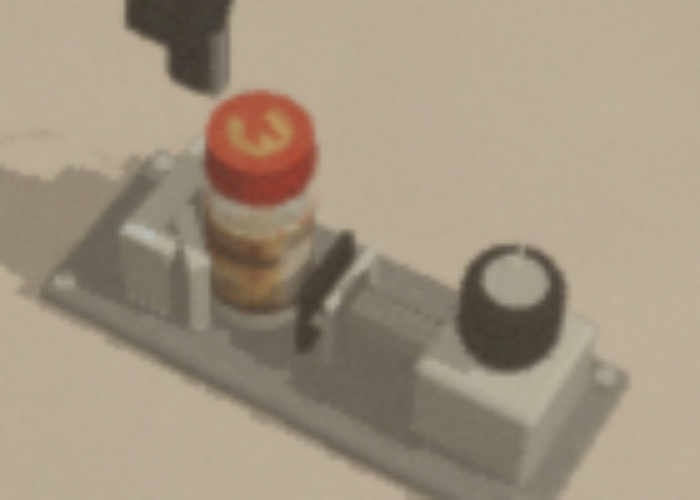

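The jar stands upright, clear of both V and jaw, with the knob to its right at (512,285). I'll move over the knob and pre-rotate for a long clockwise turn.

Emit:
{"fn": "play_rows", "kwargs": {
  "rows": [
    [[-50, -1, -10], [0, 0, -0.18], 0],
    [[-115, -2.3, -10], [0, 0, -0.36], 0],
    [[-115, -2.3, -10], [0, 0, -0.54], 0],
    [[-115, -2.3, -10], [0, 0, -0.72], 0],
    [[-115, -2.3, -10], [0, 0, -0.9], 0],
    [[-115, -2.3, -10], [0, 0, -1.08], 0],
    [[-115, -2.3, -10], [0, 0, -1.26], 0],
    [[-115, -2.3, -10], [0, 0, -1.44], 0]
  ]
}}

```text
time_s: 10.28
eef_pos: [0.5413, -0.2328, 0.1778]
orientation: [3.14, -0.005, 3.037]
wrist_force: [0.6, 0.0, 0.6]
gripper_width: 1.001
finger_force: 0.0
```

Emit:
{"fn": "play_rows", "kwargs": {
  "rows": [
    [[0, 0, 0], [0, 0, -0.18], 0],
    [[0, 0, 0], [0, 0, -0.36], 0],
    [[0, 0, 0], [0, 0, -0.54], 0],
    [[0, 0, 0], [0, 0, -0.72], 0],
    [[0, 0, 0], [0, 0, -0.76], 0],
    [[0, 0, 0], [0, 0, -0.76], 0]
  ]
}}

```text
time_s: 11.02
eef_pos: [0.5414, -0.2328, 0.178]
orientation: [3.138, -0.003, -2.493]
wrist_force: [-0.3, 0.2, -0.2]
gripper_width: 0.999
finger_force: 0.0
```

```bash
python3 - <<'E'
from h import *
import pickle
c=cam("wrist"); pickle.dump(c,open("w6.pkl","wb")); s=env.read_state(); print(c["xyz"],s["eef_pos"],s["orientation"],s["joint_pos"].round(3))
q=rot(c).T@(np.array([.544,-.2335,.1])-c["xyz"])*[1,-1,-1]
u,v=cv2.projectPoints(q[None],np.zeros(3),np.zeros(3),np.array(c["K"]),np.array(c["dist"],float))[0][0,0]; print(u,v)
u0,v0=int(u)-60,int(v)-50; print(u0,v0)
cv2.imwrite("pics/w6.png",cv2.convertScaleAbs(cv2.resize(c["color"][v0:v0+100,u0:u0+120],None,fx=6,fy=6,interpolation=cv2.INTER_CUBIC),alpha=1.5))
E
```

```text
[ 0.48704054 -0.27467827  0.31998984] [ 0.54151756 -0.23288005  0.1783438 ] [ 3.13798419e+00 -2.80124101e-03 -2.49341913e+00] [-5.350e-01  5.060e-01  1.415e+00 -1.000e-03  1.225e+00 -2.754e+00]
314.16785856583607 249.04036447772012
254 199
```

View pics/w6.png

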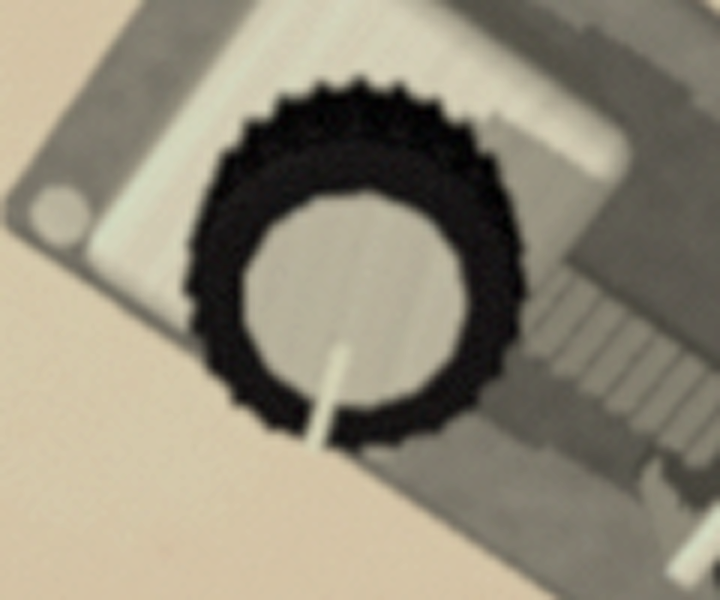

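```bash
python3 - <<'E'
from h import *
import pickle
c=pickle.load(open("w6.pkl","rb")); print(onz(c,312.75,248.4,.1))
shift([.5444,-.2338,.068],-2.4934)
E
```

```text
[ 0.54422119 -0.23456872  0.1       ]
t 11.075 shift [ -2.1  -2.9 110.3] turn [ 0.0036 -0.0028 -0.    ]
```

Emit:
{"fn": "play_rows", "kwargs": {
  "rows": [
    [[-1.8, -3, 25], [0.003, -0.002, 0], 0],
    [[-1.8, -3, 55], [0.003, -0.002, 0], 0],
    [[-1.8, -3, 85], [0.003, -0.002, 0], 0],
    [[-1.8, -3, 105], [0.003, -0.002, 0], 0],
    [[-1.8, -3, 110], [0.003, -0.002, 0], 0],
    [[-1.8, -3, 110], [0.003, -0.002, 0], 0],
    [[-1.8, -3, 110], [0.003, -0.002, 0], 0]
  ]
}}

```text
time_s: 11.95
eef_pos: [0.5456, -0.2347, 0.0706]
orientation: [-3.138, 0.001, -2.493]
wrist_force: [-1.1, -0.7, 0.1]
gripper_width: 1.003
finger_force: 0.0
```

Emit:
{"fn": "play_rows", "kwargs": {
  "rows": [
    [[0, 0, 0], [0, 0, 0], 0.3],
    [[0, 0, 0], [0, 0, 0], 0.5],
    [[0, 0, 0], [0, 0, 0], 1],
    [[0, 0, 0], [0, 0, 0], 1],
    [[0, 0, 0], [0, 0, 0], 1],
    [[0, 0, 0], [0, 0, 0], 1]
  ]
}}

```text
time_s: 12.7
eef_pos: [0.5449, -0.2342, 0.0703]
orientation: [-3.14, 0.0, -2.492]
wrist_force: [-2.6, 1.1, 5.0]
gripper_width: 0.435
finger_force: 59.8
```

```bash
cat >>h.py <<'E'
def st():
    s=env.read_state(); print(s["time_s"],"F",s["wrist_force"].round(1),"T",s["ft_torque"].round(3),"yaw",s["orientation"][2].round(3),s["eef_pos"].round(4),s["joint_pos"][5].round(3),round(s["gripper_width"],3))
E
python3 -c "
from h import *
st()"
```

```text
12.7 F [-2.6  1.1  5. ] T [0.267 0.365 0.038] yaw -2.492 [ 0.5449 -0.2342  0.0703] -2.755 0.435
```

Emit:
{"fn": "play_rows", "kwargs": {
  "rows": [
    [[0, 0, 0], [0, 0, 0.08], 1],
    [[0, 0, 0], [0, 0, 0.16], 1],
    [[0, 0, 0], [0, 0, 0.24], 1],
    [[0, 0, 0], [0, 0, 0.32], 1],
    [[0, 0, 0], [0, 0, 0.4], 1]
  ]
}}

```text
time_s: 13.32
eef_pos: [0.5452, -0.2348, 0.0703]
orientation: [-3.139, 0.001, -2.895]
wrist_force: [0.2, -0.4, 3.6]
gripper_width: 0.442
finger_force: 59.6
```

```bash
python3 -c "
from h import *
st()"
```

```text
13.325 F [ 0.2 -0.4  3.6] T [-0.123  0.172  0.103] yaw -2.895 [ 0.5452 -0.2348  0.0703] -2.352 0.442
```

Emit:
{"fn": "play_rows", "kwargs": {
  "rows": [
    [[0, 0, 0], [0, 0, 0.1], 1],
    [[0, 0, 0], [0, 0, 0.2], 1],
    [[0, 0, 0], [0, 0, 0.3], 1],
    [[0, 0, 0], [0, 0, 0.3], 1]
  ]
}}

```text
time_s: 13.82
eef_pos: [0.5453, -0.2352, 0.0703]
orientation: [-3.139, 0.002, 3.091]
wrist_force: [-1.4, -3.9, 4.4]
gripper_width: 0.435
finger_force: 59.7
```

```bash
python3 -c "
from h import *
st()"
```

```text
13.825 F [-1.4 -3.9  4.4] T [-0.542  0.354 -0.142] yaw 3.091 [ 0.5453 -0.2352  0.0703] -2.055 0.435
```

Emit:
{"fn": "play_rows", "kwargs": {
  "rows": [
    [[0, 0, 0], [0, 0, 0.1], 1],
    [[0, 0, 0], [0, 0, 0.2], 1],
    [[0, 0, 0], [0, 0, 0.25], 1]
  ]
}}

```text
time_s: 14.2
eef_pos: [0.5452, -0.2357, 0.0703]
orientation: [-3.139, 0.003, 2.841]
wrist_force: [-1.0, -4.8, 4.7]
gripper_width: 0.441
finger_force: 59.7
```

```bash
python3 -c "
from h import *
st()"
```

```text
14.2 F [-1.  -4.8  4.7] T [-0.767  0.389  0.164] yaw 2.841 [ 0.5452 -0.2357  0.0703] -1.805 0.441
```

Emit:
{"fn": "play_rows", "kwargs": {
  "rows": [
    [[-0.3, -0.9, 0], [0, 0, 0.1], 1],
    [[-0.3, -0.9, 0], [0, 0, 0.2], 1],
    [[-0.3, -0.9, 0], [0, 0, 0.3], 1]
  ]
}}

```text
time_s: 14.58
eef_pos: [0.545, -0.2362, 0.0703]
orientation: [-3.14, 0.002, 2.541]
wrist_force: [-2.5, -3.3, 4.8]
gripper_width: 0.436
finger_force: 59.8
```

```bash
python3 -c "
from h import *
st()"
```

```text
14.575 F [-2.5 -3.3  4.8] T [-0.536  0.544  0.244] yaw 2.541 [ 0.545  -0.2362  0.0703] -1.506 0.436
```

Emit:
{"fn": "play_rows", "kwargs": {
  "rows": [
    [[0, 0, 0], [0, 0, 0.1], 1],
    [[0, 0, 0], [0, 0, 0.2], 1]
  ]
}}

```text
time_s: 14.82
eef_pos: [0.5447, -0.2364, 0.0703]
orientation: [-3.14, 0.003, 2.341]
wrist_force: [-4.2, -4.0, 5.0]
gripper_width: 0.442
finger_force: 59.9
```

```bash
python3 -c "
from h import *
st()"
```

```text
14.825 F [-4.2 -4.   5. ] T [-0.64   0.741  0.334] yaw 2.341 [ 0.5447 -0.2364  0.0703] -1.306 0.442
```

Emit:
{"fn": "play_rows", "kwargs": {
  "rows": [
    [[0, 0, 0], [0, 0, 0.08], 1]
  ]
}}

```text
time_s: 14.95
eef_pos: [0.5446, -0.2364, 0.0703]
orientation: [-3.14, 0.003, 2.261]
wrist_force: [-4.9, -4.5, 5.0]
gripper_width: 0.443
finger_force: 59.9
```

```bash
python3 -c "
from h import *
st()"
```

```text
14.95 F [-4.9 -4.5  5. ] T [-0.761  0.757  0.382] yaw 2.261 [ 0.5446 -0.2364  0.0703] -1.226 0.443
```

Emit:
{"fn": "play_rows", "kwargs": {
  "rows": [
    [[0, 0, 0], [0, 0, 0.08], 1]
  ]
}}

```text
time_s: 15.08
eef_pos: [0.5445, -0.2365, 0.0703]
orientation: [-3.14, 0.003, 2.182]
wrist_force: [-5.0, -5.3, 5.4]
gripper_width: 0.437
finger_force: 59.8
```

```bash
python3 -c "
from h import *
st()"
```

```text
15.075 F [-5.  -5.3  5.4] T [-0.834  0.83   0.286] yaw 2.182 [ 0.5445 -0.2365  0.0703] -1.146 0.437
```

Emit:
{"fn": "play_rows", "kwargs": {
  "rows": [
    [[0, 0, 0], [0, 0, 0.08], 1]
  ]
}}

```text
time_s: 15.2
eef_pos: [0.5444, -0.2366, 0.0703]
orientation: [-3.14, 0.003, 2.101]
wrist_force: [-5.1, -4.6, 7.4]
gripper_width: 0.439
finger_force: 59.9
```

```bash
python3 -c "
from h import *
st()"
```

```text
15.2 F [-5.1 -4.6  7.4] T [-0.828  0.95   0.228] yaw 2.101 [ 0.5444 -0.2366  0.0703] -1.066 0.439
```

Emit:
{"fn": "play_rows", "kwargs": {
  "rows": [
    [[0, 0, 0], [0, 0, 0.08], 1]
  ]
}}

```text
time_s: 15.32
eef_pos: [0.5443, -0.2366, 0.0703]
orientation: [-3.14, 0.003, 2.021]
wrist_force: [-5.6, -4.5, 6.3]
gripper_width: 0.443
finger_force: 60.0
```

```bash
python3 -c "
from h import *
st()"
```

```text
15.325 F [-5.6 -4.5  6.3] T [-0.864  1.007  0.025] yaw 2.021 [ 0.5443 -0.2366  0.0703] -0.986 0.443
```

Emit:
{"fn": "play_rows", "kwargs": {
  "rows": [
    [[0, 0, 0], [0, 0, 0.08], 1]
  ]
}}

```text
time_s: 15.45
eef_pos: [0.5442, -0.2367, 0.0703]
orientation: [-3.14, 0.003, 1.941]
wrist_force: [-6.0, -5.5, 7.1]
gripper_width: 0.442
finger_force: 60.0
```

```bash
python3 -c "
from h import *
st()"
```

```text
15.45 F [-6.  -5.5  7.1] T [-0.882  1.066  0.29 ] yaw 1.941 [ 0.5442 -0.2367  0.0703] -0.906 0.442
```

Emit:
{"fn": "play_rows", "kwargs": {
  "rows": [
    [[0, 0, 0], [0, 0, 0.08], 1]
  ]
}}

```text
time_s: 15.58
eef_pos: [0.5441, -0.2367, 0.0703]
orientation: [-3.14, 0.003, 1.861]
wrist_force: [-5.4, -6.1, 6.6]
gripper_width: 0.44
finger_force: 60.0
```

```bash
python3 -c "
from h import *
st()"
```

```text
15.575 F [-5.4 -6.1  6.6] T [-0.946  1.186  0.331] yaw 1.861 [ 0.5441 -0.2367  0.0703] -0.826 0.44
```

One click: the torque crested at about 0.38 N m, dropped to 0.03, and is rising again. Releasing.

Emit:
{"fn": "play_rows", "kwargs": {
  "rows": [
    [[0, 0, 0], [0, 0, -0.04], 1],
    [[0, 0, 0], [0, 0, -0.04], 0.3],
    [[0, 0, 0], [0, 0, -0.04], 0],
    [[0, 0, 0], [0, 0, -0.04], 0],
    [[0, 0, 0], [0, 0, -0.04], 0],
    [[0, 0, -30], [0, 0, -0.04], 0],
    [[0, 0, -80], [0, 0, -0.04], 0],
    [[0, 0, -120], [0, 0, -0.04], 0]
  ]
}}

```text
time_s: 16.58
eef_pos: [0.5451, -0.2352, 0.1914]
orientation: [3.14, 0.002, 1.901]
wrist_force: [-0.4, 0.2, 0.0]
gripper_width: 1.004
finger_force: 0.0
```

Emit:
{"fn": "play_rows", "kwargs": {
  "rows": [
    [[0, 0, -30], [0, 0, 0], 0],
    [[0, 0, -30], [0, 0, 0], 0],
    [[0, 0, -30], [0, 0, 0], 0]
  ]
}}

```text
time_s: 16.95
eef_pos: [0.5444, -0.2349, 0.2185]
orientation: [-3.141, 0.0, 1.901]
wrist_force: [0.3, -0.5, -0.1]
gripper_width: 0.997
finger_force: 0.0
```

```bash
python3 - <<'E'
from h import *
st()
c=cam("scene"); cv2.imwrite("pics/s7.png",cv2.resize(c["color"][200:300,260:400],None,fx=5,fy=5))
E
```

```text
16.95 F [ 0.3 -0.5 -0.1] T [-0.025  0.006 -0.033] yaw 1.901 [ 0.5444 -0.2349  0.2185] -0.866 0.997
```

View pics/s7.png

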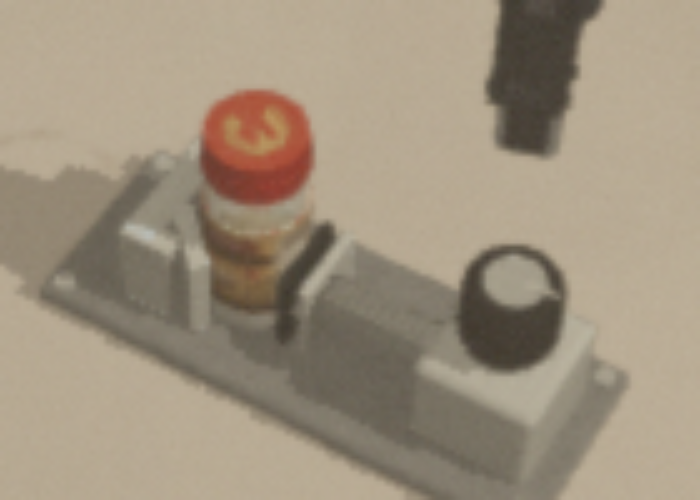

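The jar is upright against the V with the jaw on it, and the gripper is clear. Handing in.

```bash
python3 -c "
from h import *
print(env.sign_off())"
```

```text
the job is handed in; nothing more can be done
None
```

I handed the job in at about 17 s: the jar stands upright against the V with the jaw on it, and the gripper is open and clear; by the torque readings the clutch clicked once, but no verdict came back and I couldn't measure the clamping force.

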